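# Complete a bearing kit tray and present it to the code reader

### The arm

A 6-joint arm with a two-finger parallel gripper is mounted at the origin on the work surface. World frame = base frame: x ahead of the robot, y to its left, z up, the work surface at z = 0. Lengths are in m, angles in rad, forces in N, time in s.
With the tool pointing down it reaches from about 0.375 to 0.975 m from the base axis. Payload 3.8 kg.
Tool frame: the origin (TCP) lies midway between the tips of the shut fingers; the grasp point (between the pads) lies 19 mm behind it; z points along the fingers, y is the direction in which the jaws open and shut (so a half turn about z gives the same grasp; the last joint's range is limited). The gripper opens to 85 mm and grips with 20 to 120 N. Pads are 22 mm wide; open, the fingers measure 114 mm over their backs; the gripper's body (76 mm by 85 mm) begins 54 mm behind the grasp point. The pads swing forward as they close: fully open they stand 13 mm farther back than shut.
Start: joints at [-1.209, 0.264, 1.604, -0, 1.274, -0.037], TCP at [0.262, -0.622, 0.231] pointing down, gripper open.
Joint ranges: [-2.63, 2.63], [-0.94, 2.18], [0.31, 2.57], [-1.31, 4.45], [0, 2.66], [-2.55, 2.55]. Speed limits (rad/s): [2.57, 2.57, 3.14, 3.14, 3.14, 3.14].

### API

Orientations are given as a 3x3 rotation matrix whose columns are the frame's x, y, z axes.
In Python, from workcell import monitor, optics, arm, finder gives the robot as it stands.
- The arm moves only by the tool send_rows, never from a script. Its arguments are lists of equal length, an entry for each row: "offset": the shift along the tool's x, y, z in units of 50 cm (1.0 is 50 cm), a list of three; "turn": the turn, a rotation vector about the tool's x, y, z in units of 45 degrees (1.0 is 45 degrees), a list of three. In form: {"offset": [[tx, ty, tz], ...], "turn": [[wx, wy, wz], ...]}. A call has 1 to 10 rows; each row shifts and turns the commanded pose from where the row before left it, along the tool's axes as they then stand; what a row does not reach is not made up. A row lasts 1/8 s, in which the tool goes at most 62.5 mm and 10.7 degrees, less where a joint would pass 70% of its speed; a pose out of reach is approached as far as the arm can. A call with a number of a shift or a turn outside -1 to 1 is refused whole. A call with a gripper value outside its range is refused whole. "hand" is the gripper's target within -1 to 1 (fully open at 1, half-way at 0, shut at -1), set as the call begins (left out, the last holds). The fingers move at their own pace and stop on an object; the grip force is fixed at half the most. Time passes only in rows, so rows that do not move let the fingers close. It gives the time, the measured TCP pose, the force and the opening at its end, in the units of the state.
- monitor.read_state(): the state, without advancing time (a new reading comes with each control period).
- optics.grab_frame(name): name is "scene" or "top"; returns a dict with "color" (420x560x3 uint8, red, green, blue), "fx", "fy", "cx", "cy" (pixels), "rvec" (rotation vector, rad) and "tvec" (3), from world to camera coordinates, as OpenCV has them. Camera axes: x right, y down, z forward; pixel columns grow to the right and rows downward; lengths in m; the calibration is good to about 2 mm. A picture is of the moment at which its call begins. There is no depth.
- arm.job_done(): hands the job in, once; it reports no verdict.
Trained networks look in a picture, given as the dict that the camera call returned (one of the last four; its "shot" number tells which), for a name from the list of things; names that differ only in an ending like _2 or _b are one class to them, and where a whole thing is asked for, a point or a joint stands for the part that bears it (a point fixed in the world has none). Each returns a list of dicts, best first, with "confidence" (0 to 1); they miss things now and then, are a little off and sometimes report something else, mostly with a low value. They report only what shows in the picture. A call takes as long as a camera call.
- finder.outline_of(name, picture): "mask" (420x560 bool, what is visible of it) and "box" ([left, top, right, bottom] in pixels, round what is visible of it).
- finder.spot_point(name, picture): "location" ([column, row] in pixels: a listed point, or the origin of a listed thing).
The state is a dict: "time_s": time; "joint_pos": joint angles; "qvel": joint speeds; "joint_torque": joint torques, N m; "tcp_pos": TCP position; "tcp_rot": TCP orientation; "contact_force": force on the tool from outside, world axes, zero at the start; "wrist_torque": the same for the moment, N m; "width": finger opening in m.
Only numpy, scipy, OpenCV 4.12 (cv2) and the standard library are available. Lean on these libraries where they do the work, as an engineer would, in place of code of your own. Each camera call takes 0.05 s, during which the arm holds its last target.

### The job

Stand the thick steel roller in the wide bore of the kit tray and the thin one in the narrow bore, fully down. Then take the tray by its bar handle, lift it straight up some 10 cm above its mat, and then turn it a quarter turn so that its tongue points to the code reader pillar, keeping it level all the time with the loose ball in the middle of its dish. Finish while still holding the tray there, still and level above the mat; leave the other things alone and do not bump the reader.

Things in the scene. Friction and masses are not known exactly. Their poses are not given: they have to be found in the camera images.
- mat: Black rubber mat, 250 x 130 x 4 mm, fixed on the bench. Origin: centre of its underside, on the bench top. x axis along its length. The tray stands on it at the start, centred, with the tray's axes along the mat's.
- tray: Loose metal kit tray, 0.35 kg, standing on the mat: a dish with a bored block at each end (x = -78 and +78 mm), a flat tongue at its +x end only and a bar handle over the dish. Origin: centre of its underside; x towards the tongue, z up. Under the handle bar the space is free but for the ball, whose top is 28 mm above the underside.
- tray_grip (a point): Middle of the bar handle, 90 mm above the tray's underside: a straight bar along the tray's y, 124 mm long, 12 mm thick (x), 16 mm high (z), on uprights 12 x 8 mm at y = -58 and +58 mm. The place to grip from above, fingers closing along the tray's x. Axes are the tray's.
- dish (a point): Lowest point of the dish's upper face, in its centre, 5 mm above the tray's underside. The inside is a shallow cone sloping 10 degrees, 96 mm across; the rim is 108 mm across and 16.5 mm high. Axes are the tray's.
- bore_wide (a point): Centre of the mouth of the wide bore (30 mm diameter, 12 mm deep, upright), 16 mm above the tray's underside, in a block 46 x 46 mm, 16 mm high, at the end away from the tongue (tray x = -78 mm). Takes the thick roller with 2 mm play all round.
- bore_narrow (a point): Centre of the mouth of the narrow bore (20 mm diameter, 12 mm deep, upright), 16 mm above the tray's underside, in a block 46 x 46 mm, 16 mm high, at the tongue's end (tray x = +78 mm). Takes the thin roller with 2 mm play all round.
- tongue (a point): Point near the tip of the tray's flat tongue, which is 22 mm wide, 7 mm high and runs from x = 100 to 145 mm; this point is at x = 140 mm, 3.5 mm above the underside.
- thick_mid (a point): Centre (half-way up) of the thick steel roller: a plain upright cylinder 26 mm in diameter, 50 mm high, about 0.2 kg, loose on the bench beside the mat. z is its axis.
- thin_mid (a point): Centre (half-way up) of the thin steel roller: a plain upright cylinder 16 mm in diameter, 50 mm high, about 0.08 kg, loose on the bench beside the mat. z is its axis.
- ball_center (a point): Centre of the loose steel ball, 22 mm in diameter, 44 g, free to roll in the dish.
- reader: Code reader: a round grey and black pillar with an amber glass band all round, 68 mm in diameter at the foot, 74 mm high, fixed to the bench 0.30 m from the mat's centre, straight out from one of the mat's long sides (left or right). Origin: centre of its underside.
- carton_tall: Plain blue carton 55 x 55 x 70 mm, standing on the mat's other side, opposite the reader; to be left alone. Origin: centre of its underside.
- carton_a: Blue carton 60 x 100 x 50 mm with a blank label, beyond the mat; to be left alone. Origin: centre of its underside.
- race: Steel bearing ring lying flat, 80 mm outside and 54 mm inside diameter, 20 mm high, beyond the mat; to be left alone. Origin: centre of its underside.

How it is judged:
On the way, in this order (a step that is already met when the one before it is completed fails the run):
1. both rollers stand fully down in their bores, with the tray on its mat (horizontal distance between thick_mid and bore_wide below 0.006 m and z of thick_mid in the frame of bore_wide below 0.0165 m and angle between the z axis of each of thick_mid, thin_mid and the z axis of tray, either way round below 0.2 rad and horizontal distance between thin_mid and bore_narrow below 0.006 m and z of thin_mid in the frame of bore_narrow below 0.0165 m and height (world z) of tray below 0.02 m), for 0.2 s.
2. the tray is lifted clear of the mat, not yet turned (horizontal distance between thick_mid and bore_wide below 0.006 m and z of thick_mid in the frame of bore_wide below 0.0165 m and angle between the z axis of each of thick_mid, thin_mid and the z axis of tray, either way round below 0.2 rad and horizontal distance between thin_mid and bore_narrow below 0.006 m and z of thin_mid in the frame of bore_narrow below 0.0165 m and height (world z) of tray above 0.035 m and angle between the x axis of tray and the x axis of mat, either way round below 0.35 rad), for 0.1 s.
3. the lifted tray is turned a quarter turn, tongue to the reader (horizontal distance between thick_mid and bore_wide below 0.006 m and z of thick_mid in the frame of bore_wide below 0.0165 m and angle between the z axis of each of thick_mid, thin_mid and the z axis of tray, either way round below 0.2 rad and horizontal distance between thin_mid and bore_narrow below 0.006 m and z of thin_mid in the frame of bore_narrow below 0.0165 m and height (world z) of tray above 0.06 m and horizontal distance between tray and mat below 0.06 m and angle between the x axis of tray and the x axis of mat, either way round above 1.411 rad and x of reader in the frame of tray above 0.1 m and horizontal distance between ball_center and dish below 0.012 m), for 0.2 s.
At the end, for the whole second after the job is handed in: Fingers alone hold the tray still: underside over 60 mm above the bench, within 60 mm of the mat's centre, a quarter turn (to 9 deg) from the mat, tongue to the reader, level to 5.7 deg, ball within 12 mm of the dish centre, both rollers fully down and upright in their own bores (all of step 3 and contact force between tray and the fingers above 2 N and contact force between tray and mat below 0.1 N and contact force between tray and reader below 0.1 N and angle between dish's own z axis and vertical below 0.1 rad and linear speed of tray below 0.03 m/s and angular speed of tray below 0.15 rad/s); the arm keeps its last pose, push and grip.
It fails at once if the ball strays more than 25 mm from the middle of the dish (horizontal distance between ball_center and dish above 0.025 m).
It fails at once if the tray tips more than 10 degrees (angle between dish's own z axis and vertical above 0.175 rad).
It fails at once if the reader is bumped (contact force between reader and the arm above 3 N or contact force between reader and the fingers above 3 N or contact force between reader and tray above 2 N).
It fails at once if a carton or the bearing ring is moved more than 15 mm (distance of any of carton_tall, carton_a, race from where it was at the start of the episode above 0.015 m).
It also fails if it takes over 67 s, if anything falls off the work surface, if the arm or the gripper's body presses on something with over 40 N, if the wrist force passes 120 N, or if a joint passes its speed limit or range.

## Working session

There is one attempt and no reset: what is moved stays moved. The work goes in short steps, Python scripts to look and compute and a tool call to move; the robot and the scene stay as the last step left them, time stands still between calls to the robot, and variables do not carry over. Pictures are saved under pics/ and viewed, and the job is handed in when it is done.

Besides the shell and the picture viewer there is one more tool, called after "Request:" as name(argument=value, ...), one argument or row to a line, values as JSON. send_rows: Moves the arm, as the interface text tells. Shifts and turns lie within -1 to 1; 1 stands for 50 cm of shift or 45 degrees of turn. Its arguments: {"type":"object","properties":{"offset":{"type":"array"},"turn":{"type":"array"},"hand":{"type":"number"}},"required":["offset","turn"]}

```bash
ls; mkdir -p pics; cat > h.py <<'E'
import numpy as np, cv2
from workcell import monitor, optics, arm, finder
def cam(f):
    R=cv2.Rodrigues(np.array(f["rvec"],float))[0]; t=np.array(f["tvec"],float).ravel()
    K=np.array([[f["fx"],0,f["cx"]],[0,f["fy"],f["cy"]],[0,0,1]]); return K,R,t
def onz(f,px,z):
    K,R,t=cam(f); d=R.T@np.linalg.inv(K)@np.array([px[0],px[1],1.]); c=-R.T@t
    return c+d*(z-c[2])/d[2]
def proj(f,P):
    K,R,t=cam(f); p=K@(R@np.array(P,float)+t); return p[:2]/p[2]
def tri(fs,pxs):
    A=[];b=[]
    for f,px in zip(fs,pxs):
        K,R,t=cam(f); d=R.T@np.linalg.inv(K)@np.array([px[0],px[1],1.]); d/=np.linalg.norm(d); c=-R.T@t
        M=np.eye(3)-np.outer(d,d); A.append(M); b.append(M@c)
    return np.linalg.lstsq(np.vstack(A),np.hstack(b),rcond=None)[0]
def save(f,n,scale=1): 
    im=cv2.cvtColor(f["color"],cv2.COLOR_RGB2BGR); cv2.imwrite(f"pics/{n}.png",im)
E
python3 - <<'E'
from h import *
s=optics.grab_frame("scene"); t=optics.grab_frame("top"); save(s,"s0"); save(t,"t0")
Z=dict(mat=0,tray=.004,tray_grip=.094,dish=.009,bore_wide=.02,bore_narrow=.02,tongue=.0075,thick_mid=.025,thin_mid=.025,ball_center=.02,reader=0,carton_tall=0,carton_a=0,race=0)
for n,z in Z.items():
    P=[];F=[]
    for f,k in((s,'s'),(t,'t')):
        r=finder.spot_point(n,f)
        if r: 
            P.append(r[0]["location"]);F.append(f)
            print(n,k,np.round(r[0]["location"],1),round(r[0]["confidence"],2),np.round(onz(f,P[-1],z),4))
    if len(P)==2: print("   tri",np.round(tri(F,P),4))
st=monitor.read_state();print(st["tcp_rot"],st["tcp_pos"],st["time_s"],st["width"])
E
```

```text
pics
mat s [216.7 306.6] 0.15 [ 0.7877 -0.1133  0.    ]
tray s [299. 198.] 0.98 [0.5397 0.0821 0.004 ]
tray t [275.7 250.9] 0.8 [0.5338 0.0689 0.004 ]
   tri [ 0.5348  0.076  -0.0017]
tray_grip s [294.2 172.7] 0.77 [0.5408 0.0697 0.094 ]
dish s [292.1 192.8] 0.84 [0.527 0.068 0.009]
dish t [275.7 249.2] 0.77 [0.5379 0.0688 0.009 ]
   tri [0.5373 0.0674 0.0219]
bore_wide s [286.  164.2] 0.59 [0.4494 0.0631 0.02  ]
bore_wide t [279.6 283.2] 0.96 [0.4542 0.0561 0.02  ]
   tri [0.4547 0.0591 0.0263]
bore_narrow s [304.1 218.7] 0.76 [0.6096 0.0837 0.02  ]
bore_narrow t [271.7 216.3] 0.93 [0.6191 0.0811 0.02  ]
   tri [0.618  0.0813 0.0318]
tongue s [310.8 246.2] 0.63 [0.673  0.0896 0.0075]
tongue t [272.8 192.5] 0.55 [0.6812 0.0809 0.0075]
   tri [0.6799 0.0842 0.0187]
thick_mid s [369.4 171.3] 0.63 [0.4972 0.2495 0.025 ]
thick_mid t [203.7 264.8] 0.55 [0.4936 0.2447 0.025 ]
   tri [0.494  0.2479 0.0212]
thin_mid s [220.5 199.8] 0.58 [ 0.5415 -0.093   0.025 ]
thin_mid t [340.4 249.6] 0.55 [ 0.541  -0.0913  0.025 ]
   tri [ 0.541  -0.0922  0.0243]
ball_center s [292.9 192.1] 0.41 [0.534  0.0688 0.02  ]
reader s [420.4 174.2] 0.77 [0.4985 0.3731 0.    ]
reader t [158.9 259.9] 0.66 [0.5026 0.363  0.    ]
   tri [0.5034 0.3659 0.0058]
carton_tall s [160.6 217.7] 0.75 [ 0.557  -0.2286  0.    ]
carton_tall t [392.  241.5] 0.89 [ 0.5662 -0.2224  0.    ]
   tri [ 0.5656 -0.2234  0.0109]
carton_a s [334.2 298.7] 0.81 [0.7958 0.1189 0.    ]
carton_a t [265.1 146.5] 0.8 [0.8015 0.1051 0.    ]
   tri [0.8002 0.1109 0.0095]
race t [274.5 250.8] 0.21 [0.5341 0.0721 0.    ]
[[ 9.21546835e-01  3.88267213e-01  4.36037395e-05]
 [ 3.88267212e-01 -9.21546836e-01  4.49881564e-05]
 [ 5.76503143e-05 -2.45287907e-05 -9.99999998e-01]] [ 0.262112   -0.62203143  0.2312668 ] 1.5 0.08532765487476941
```

View pictures.

View pics/s0.png

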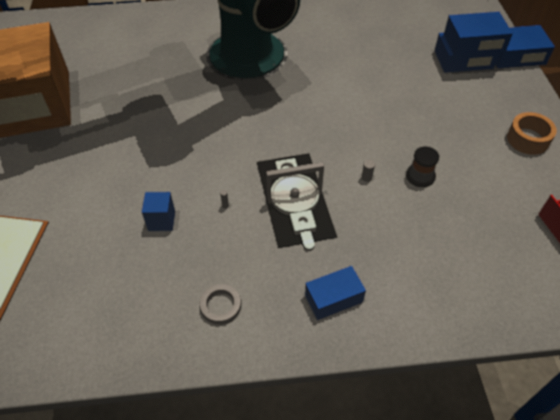

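View pics/t0.png

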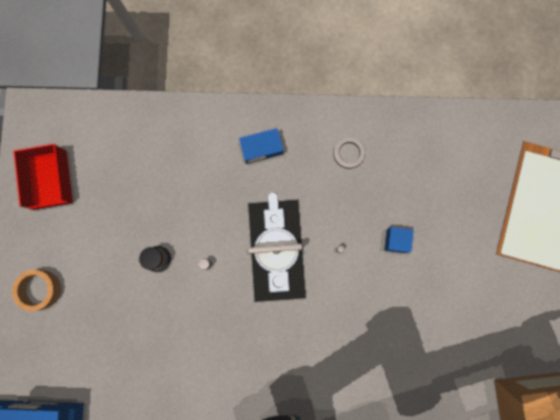

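```bash
cat >> h.py <<'E'
def crop(img,box,k,n):
    l,t,r,b=box; im=cv2.cvtColor(img[t:b,l:r],cv2.COLOR_RGB2BGR); cv2.imwrite(f"pics/{n}.png",cv2.resize(im,None,fx=k,fy=k,interpolation=cv2.INTER_CUBIC))
E
python3 - <<'E'
from h import *
import pickle
s=optics.grab_frame("scene"); t=optics.grab_frame("top")
pickle.dump((s,t),open("f0.pkl","wb"))
crop(t["color"],(140,190,360,310),3,"t0c"); crop(s["color"],(210,140,450,260),3,"s0c")
E
```

```text
(no output)
```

View pics/t0c.png

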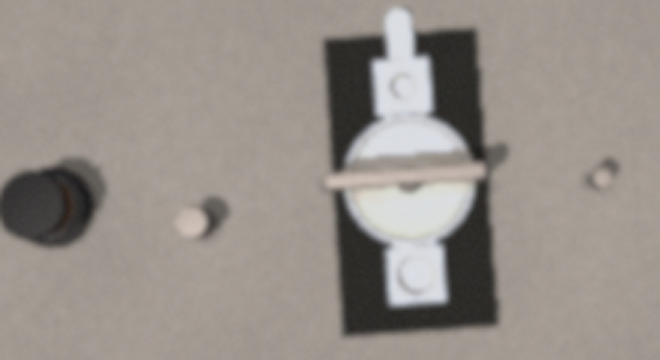

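View pics/s0c.png

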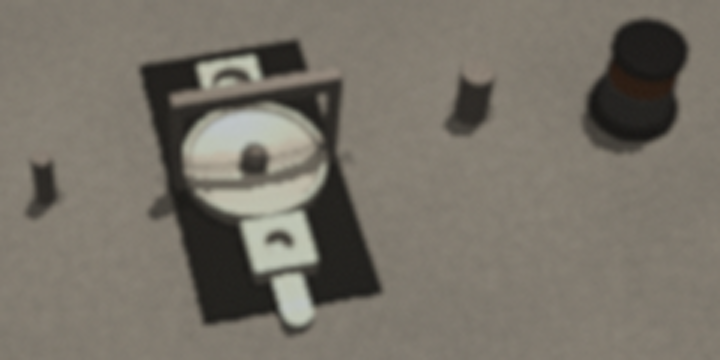

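```bash
cat >> h.py <<'E'
from scipy.optimize import least_squares
from scipy.ndimage import map_coordinates, gaussian_filter1d
def edgefit(f,poly_of,p0,closed=True,half=5,sign=None,step=1.0,iters=6,verbose=False):
    """poly_of(p)->list of (A,B) world segments. edges located by max |grad| along the image normal"""
    g=f["color"].astype(float).mean(2); p=np.array(p0,float)
    for it in range(iters):
        h=half if it<2 else max(2.5,half/2)
        obs=[]
        for i,(A,B) in enumerate(poly_of(p)):
            a,b=proj(f,A),proj(f,B); L=np.linalg.norm(b-a); n=max(3,int(L/step)); d=(b-a)/L; nn=np.array([-d[1],d[0]])
            for u in np.linspace(.08,.92,n):
                q=a+u*(b-a); o=np.arange(-h,h+.01,.25); pts=q[None]+o[:,None]*nn
                pr=gaussian_filter1d(map_coordinates(g,[pts[:,1],pts[:,0]],order=1),3)
                gr=np.gradient(pr); 
                if sign: gr=gr*sign
                else: gr=np.abs(gr)
                k=gr.argmax()
                if 0<k<len(o)-1 and gr[k]>1.0:
                    w=gr[max(0,k-4):k+5]; oo=o[max(0,k-4):k+5]
                    obs.append((i,u,q+nn*(w@oo/w.sum()) ,nn))
        def res(p):
            S=poly_of(p); r=[]
            E=[(proj(f,A),proj(f,B)) for A,B in S]
            for i,u,e,nn in obs:
                a,b=E[i]; d=(b-a)/np.linalg.norm(b-a); r.append((e-a)@np.array([-d[1],d[0]]))
            return np.array(r)
        s=least_squares(res,p,loss="soft_l1",f_scale=.3); p=s.x
    r=res(p); return p,np.median(np.abs(r)),len(r)
def T(p,xy,z):
    c,s=np.cos(p[2]),np.sin(p[2]); return np.array([p[0]+c*xy[0]-s*xy[1],p[1]+s*xy[0]+c*xy[1],z])
def rect(p,cx,cy,w,h,z):
    c=[(cx-w/2,cy-h/2),(cx+w/2,cy-h/2),(cx+w/2,cy+h/2),(cx-w/2,cy+h/2)]
    P=[T(p,q,z) for q in c]; return [(P[i],P[(i+1)%4]) for i in range(4)]
def circ(p,cx,cy,r,z,n=24):
    P=[T(p,(cx+r*np.cos(a),cy+r*np.sin(a)),z) for a in np.linspace(0,2*np.pi,n,endpoint=False)]
    return [(P[i],P[(i+1)%n]) for i in range(n)]
E
python3 - <<'E'
from h import *
import pickle
s,t=pickle.load(open("f0.pkl","rb"))
p0=[.537,.069,.1]
for n,f in(("top",t),("scene",s)):
    K,R,tt=cam(f); print(n,"cam at",np.round(-R.T@tt,3),round(f["fx"]))
    print("mat",edgefit(f,lambda p:rect(p,0,0,.25,.13,.004),p0))
    pm=edgefit(f,lambda p:rect(p,0,0,.25,.13,.004),p0)[0]
    print("blocks",edgefit(f,lambda p:rect(p,-.078,0,.046,.046,.02)[0:1]+rect(p,-.078,0,.046,.046,.02)[2:]+rect(p,.078,0,.046,.046,.02)[:1]+rect(p,.078,0,.046,.046,.02)[2:3],pm,half=3,step=.5))
    print("dishrim",edgefit(f,lambda p:circ([p[0],p[1],pm[2]],0,0,.054,.0205),pm[:2],half=4,step=.5))
    for nm,x,r in(("thick",(.494,.247),.013),("thin",(.541,-.092),.008)):
        print(nm,edgefit(f,lambda p:circ([p[0],p[1],0],0,0,r,.05),x,half=3,step=.5))
E
```

```text
top cam at [0.485 0.018 1.311] 520
mat (array([0.53713618, 0.06756672, 0.10365224]), np.float64(0.26843579496838643), 292)
blocks (array([0.5353529 , 0.06758764, 0.10357371]), np.float64(0.4954159435713409), 183)
dishrim (array([0.53754989, 0.06754517]), np.float64(0.7361739670994827), 256)
thick (array([0.49615818, 0.24118265]), np.float64(0.508587738979122), 72)
thin (array([ 0.54217842, -0.08902616]), np.float64(0.7444373667944459), 72)
scene cam at [ 1.29  -0.038  0.969] 544
mat (array([0.53685641, 0.07162045, 0.10215263]), np.float64(0.22698546042602163), 276)
blocks (array([0.53419397, 0.07200145, 0.10041133]), np.float64(0.4753774077580645), 157)
dishrim (array([0.53571808, 0.0723047 ]), np.float64(0.7091366342846421), 256)
thick (array([0.49381046, 0.24424525]), np.float64(0.28871102057216397), 35)
thin (array([ 0.54082578, -0.08767317]), np.float64(0.264211295852374), 36)
```

```bash
cat >> h.py <<'E'
def cylsegs(f,p,r,z0,z1,lo=0.,hi=1.,front=True,n=10):
    K,R,t=cam(f); c=-R.T@t; a=np.arctan2(c[1]-p[1],c[0]-p[0]); S=[]
    for s in(-1,1):
        q=np.array([p[0]+r*np.cos(a+s*np.pi/2),p[1]+r*np.sin(a+s*np.pi/2)])
        S.append((np.array([*q,z0+lo*(z1-z0)]),np.array([*q,z0+hi*(z1-z0)])))
    if front:
        P=[np.array([p[0]+r*np.cos(b),p[1]+r*np.sin(b),z1]) for b in a+np.linspace(-1.1,1.1,n)]
        S+= [(P[i],P[i+1]) for i in range(n-1)]
    return S
E
python3 - <<'E'
from h import *
import pickle
s,t=pickle.load(open("f0.pkl","rb"))
for nm,x,r in(("thick",(.494,.247),.013),("thin",(.541,-.090),.008)):
    print(nm,edgefit(s,lambda p:cylsegs(s,p,r,0,.05,.35,.9),x,half=3,step=.5))
    px=proj(t,(*x,.05)); l,u=int(px[0])-9,int(px[1])-9
    g=t["color"].astype(float).mean(2); c=cv2.resize(g[u:u+19,l:l+19],None,fx=12,fy=12,interpolation=cv2.INTER_CUBIC)
    bg=np.median(g[u-10:u+30,l-10:l+30]); 
    m=np.clip(c-bg-12,0,None); yy,xx=np.mgrid[:c.shape[0],:c.shape[1]]
    q=np.array([(m*xx).sum()/m.sum(),(m*yy).sum()/m.sum()]); q=(q+.5)/12-.5+[l,u]
    print("  top cam",q,px,bg,c.max(),(m>0).sum()/144*(2.42**2),onz(t,q,.05))
E
python3 - <<'E'
import sys; sys.path.insert(0,'.')
from h import *
import pickle
s,t=pickle.load(open("f0.pkl","rb"))
crop(t["color"],(190,250,220,280),10,"r1"); crop(s["color"],(350,150,390,190),10,"r2")
a=cv2.imread("pics/r1.png");b=cv2.imread("pics/r2.png");b=cv2.resize(b,(300,300));cv2.imwrite("pics/r.png",np.hstack([a,b]))
E
```

```text
thick (array([0.4943676 , 0.24591756]), np.float64(0.24715967406333153), 59)
  top cam [203.06330098 264.18016351] [200.93229337 264.4752614 ] 156.33333333333334 194.29785311206555 407.95519722222224 [0.49486531 0.24186366 0.05      ]
thin (array([ 0.5390873 , -0.08487044]), np.float64(0.2564801490873765), 57)
  top cam [340.23947696 249.21649515] [340.75160357 249.14906992] 156.0 177.47898511530366 50.06408611111111 [ 0.54080087 -0.08876791  0.05      ]
```

View pics/r.png

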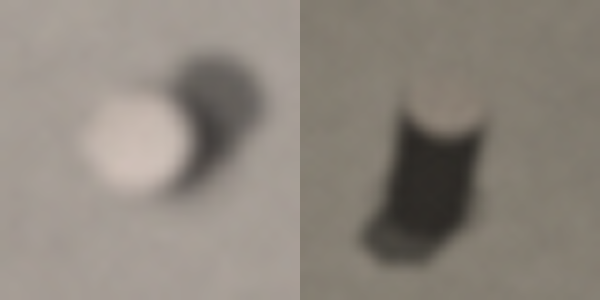

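```bash
cat >> h.py <<'E'
from scipy.spatial.transform import Rotation as Ro
import json
def Rd(yaw):
    c,s=np.cos(yaw),np.sin(yaw); return np.array([[c,s,0],[s,-c,0],[0,0,-1.]])
def plan(targets,step=.05,dang=8.5,start=None,n=None):
    """targets: list of (x,y,z,yaw)"""
    st=monitor.read_state(); p,R=np.array(st["tcp_pos"]),np.array(st["tcp_rot"])
    if start is not None: p,R=np.array(start[:3]),Rd(start[3])
    rows=[]
    for tg in targets:
        P=np.array(tg[:3]); Q=Rd(tg[3]); w=Ro.from_matrix(R.T@Q).as_rotvec()
        k=n or max(1,int(np.ceil(max(np.linalg.norm(P-p)/step,np.degrees(np.linalg.norm(w))/dang))))
        for i in range(k):
            o=R.T@((P-p)/(k-i))/.5; ww=Ro.from_matrix(R.T@Q).as_rotvec()/(k-i)/(np.pi/4)
            o=np.round(o,3); ww=np.round(ww,3)
            rows.append((o.tolist(),ww.tolist())); p=p+R@o*.5; R=R@Ro.from_rotvec(ww*np.pi/4).as_matrix()
    for a in range(0,len(rows),10):
        c=rows[a:a+10]
        print(json.dumps({"offset":[r[0] for r in c],"turn":[r[1] for r in c]}))
def stt():
    s=monitor.read_state(); R=np.array(s["tcp_rot"]); print("t",round(s["time_s"],2),"tcp",np.round(s["tcp_pos"],4),"yaw",round(float(np.arctan2(R[1,0],R[0,0])),4),"tilt",np.round(R[:2,2],4),"F",np.round(s["contact_force"],2),"w",round(s["width"],4),"q",np.round(s["joint_pos"],3)); return s
E
python3 - <<'E'
from h import *
plan([(.5,-.2,.2,1.0),(.4946,.2439,.13,1.674)])
E
```

```text
{"offset": [[0.077, -0.059, 0.006], [0.08, -0.055, 0.006], [0.083, -0.05, 0.006], [0.086, -0.045, 0.006], [0.089, -0.039, 0.006], [0.091, -0.034, 0.007], [0.092, -0.028, 0.006], [0.094, -0.023, 0.007], [0.095, -0.017, 0.006], [0.096, -0.011, 0.007]], "turn": [[0.0, 0.0, -0.077], [0.0, 0.0, -0.076], [0.0, 0.0, -0.077], [0.0, 0.0, -0.076], [0.0, 0.0, -0.077], [0.0, 0.0, -0.076], [0.0, 0.0, -0.077], [0.0, 0.0, -0.076], [0.0, 0.0, -0.077], [0.0, 0.0, -0.076]]}
{"offset": [[0.082, -0.054, 0.016], [0.086, -0.048, 0.015], [0.09, -0.042, 0.016], [0.092, -0.035, 0.015], [0.095, -0.028, 0.016], [0.097, -0.02, 0.015], [0.098, -0.013, 0.016], [0.098, -0.006, 0.015], [0.099, 0.002, 0.016]], "turn": [[0.0, 0.0, -0.095], [0.0, 0.0, -0.095], [0.0, 0.0, -0.096], [-0.0, 0.0, -0.095], [-0.0, 0.0, -0.096], [-0.0, 0.0, -0.095], [-0.0, 0.0, -0.096], [-0.0, 0.0, -0.095], [-0.0, 0.0, -0.096]]}
```

Request:
send_rows(
  offset=[
    [0.077, -0.059, 0.006],
    [0.08, -0.055, 0.006],
    [0.083, -0.05, 0.006],
    [0.086, -0.045, 0.006],
    [0.089, -0.039, 0.006],
    [0.091, -0.034, 0.007],
    [0.092, -0.028, 0.006],
    [0.094, -0.023, 0.007],
    [0.095, -0.017, 0.006],
    [0.096, -0.011, 0.007],
  ],
  turn=[
    [0, 0, -0.077],
    [0, 0, -0.076],
    [0, 0, -0.077],
    [0, 0, -0.076],
    [0, 0, -0.077],
    [0, 0, -0.076],
    [0, 0, -0.077],
    [0, 0, -0.076],
    [0, 0, -0.077],
    [0, 0, -0.076],
  ],
  hand=1,
)

```text
time_s: 2.85
tcp_pos: [0.5008, -0.1989, 0.2001]
tcp_rot: [[0.539, 0.842, 0.001], [0.842, -0.539, -0.0], [0.0, 0.001, -1.0]]
contact_force: [-0.3, 0.5, -0.3]
width: 0.0858
```

Request:
send_rows(
  offset=[
    [0.082, -0.054, 0.016],
    [0.086, -0.048, 0.015],
    [0.09, -0.042, 0.016],
    [0.092, -0.035, 0.015],
    [0.095, -0.028, 0.016],
    [0.097, -0.02, 0.015],
    [0.098, -0.013, 0.016],
    [0.098, -0.006, 0.015],
    [0.099, 0.002, 0.016],
  ],
  turn=[
    [0, 0, -0.095],
    [0, 0, -0.095],
    [0, 0, -0.096],
    [0, 0, -0.095],
    [0, 0, -0.096],
    [0, 0, -0.095],
    [0, 0, -0.096],
    [0, 0, -0.095],
    [0, 0, -0.096],
  ],
)

```text
time_s: 3.98
tcp_pos: [0.4947, 0.2457, 0.1299]
tcp_rot: [[-0.106, 0.994, 0.001], [0.994, 0.106, 0.0], [0.0, 0.001, -1.0]]
contact_force: [0.3, -0.7, 0.3]
width: 0.0854
```

```bash
python3 - <<'E'
from h import *
stt()
plan([(.4946,.2439,.018,1.674)],step=.03)
E
```

```text
t 3.98 tcp [0.4947 0.2457 0.1299] yaw 1.6769 tilt [0.0009 0.0002] F [ 0.28 -0.68  0.3 ] w 0.0854 q [ 0.416  0.119  1.972 -0.     1.05   0.31 ]
{"offset": [[-0.001, -0.0, 0.056], [-0.001, -0.0, 0.056], [-0.001, -0.0, 0.056], [-0.001, -0.001, 0.056]], "turn": [[0.0, -0.0, 0.001], [0.0, -0.0, 0.001], [0.001, -0.0, 0.001], [0.0, -0.0, 0.001]]}
```

Request:
send_rows(
  offset=[
    [-0.001, 0, 0.056],
    [-0.001, 0, 0.056],
    [-0.001, 0, 0.056],
    [-0.001, 0, 0.056],
  ],
  turn=[
    [0, 0, 0.001],
    [0, 0, 0.001],
    [0, 0, 0.001],
    [0, 0, 0.001],
  ],
)

```text
time_s: 4.47
tcp_pos: [0.4951, 0.2422, 0.0172]
tcp_rot: [[-0.1, 0.995, 0.001], [0.995, 0.1, 0.0], [0.0, 0.001, -1.0]]
contact_force: [-0.2, -0.4, 0.3]
width: 0.0854
```

Request:
send_rows(
  offset=[
    [0, 0, 0],
    [0, 0, 0],
    [0, 0, 0],
    [0, 0, 0],
    [0, 0, 0],
    [0, 0, 0],
  ],
  turn=[
    [0, 0, 0],
    [0, 0, 0],
    [0, 0, 0],
    [0, 0, 0],
    [0, 0, 0],
    [0, 0, 0],
  ],
  hand=-1,
)

```text
time_s: 5.22
tcp_pos: [0.4963, 0.2426, 0.0196]
tcp_rot: [[-0.1, 0.995, 0.003], [0.995, 0.1, 0.001], [0.001, 0.003, -1.0]]
contact_force: [-1.3, -0.1, 5.8]
width: 0.024
```

```bash
python3 - <<'E'
from h import *
stt()
E
```

```text
t 5.22 tcp [0.4963 0.2426 0.0196] yaw 1.6711 tilt [0.0029 0.0013] F [-1.27 -0.09  5.77] w 0.024 q [0.41  0.258 2.045 0.    0.835 0.309]
```

Request:
send_rows(
  offset=[
    [0, 0, 0],
    [0, 0, 0],
    [0, 0, 0],
  ],
  turn=[
    [0, 0, 0],
    [0, 0, 0],
    [0, 0, 0],
  ],
  hand=0.3,
)

```text
time_s: 5.6
tcp_pos: [0.4945, 0.2418, 0.0175]
tcp_rot: [[-0.1, 0.995, -0.001], [0.995, 0.1, -0.0], [-0.0, -0.001, -1.0]]
contact_force: [-0.7, 0.2, 0.5]
width: 0.0558
```

```bash
python3 - <<'E'
from h import *
stt()
E
```

```text
t 5.6 tcp [0.4945 0.2418 0.0175] yaw 1.6712 tilt [-0.0005 -0.0002] F [-0.65  0.22  0.49] w 0.0558 q [0.41  0.26  2.047 0.    0.835 0.309]
```

Request:
send_rows(
  offset=[
    [0, 0, 0],
    [0, 0, 0],
    [0, 0, 0],
    [0, 0, 0],
    [0, 0, 0],
    [0, 0, 0],
    [0, 0, 0],
    [0, 0, 0],
    [0, 0, 0],
    [0, 0, 0],
  ],
  turn=[
    [0, 0, 0.2],
    [0, 0, 0.2],
    [0, 0, 0.2],
    [0, 0, 0.2],
    [0, 0, 0.2],
    [0, 0, 0.2],
    [0, 0, 0.2],
    [0, 0, 0.2],
    [0, 0, 0.2],
    [0, 0, 0.2],
  ],
)

```text
time_s: 6.85
tcp_pos: [0.4946, 0.2418, 0.0175]
tcp_rot: [[0.995, 0.095, -0.001], [0.095, -0.995, -0.0], [-0.001, 0.0, -1.0]]
contact_force: [0.7, -0.4, 0.2]
width: 0.0554
```

```bash
python3 - <<'E'
from h import *
stt()
f=optics.grab_frame("scene")
print(edgefit(f,lambda p:cylsegs(f,p,.013,0,.05,.35,.9),(.494,.246),half=3,step=.5))
crop(f["color"],(320,120,420,220),6,"c1")
E
```

```text
t 6.85 tcp [0.4946 0.2418 0.0175] yaw 0.0951 tilt [-0.0005 -0.0002] F [ 0.7  -0.39  0.23] w 0.0554 q [0.41  0.26  2.047 0.    0.835 1.885]
(array([0.51751189, 0.23794956]), np.float64(0.22366900469822007), 28)
```

View pics/c1.png

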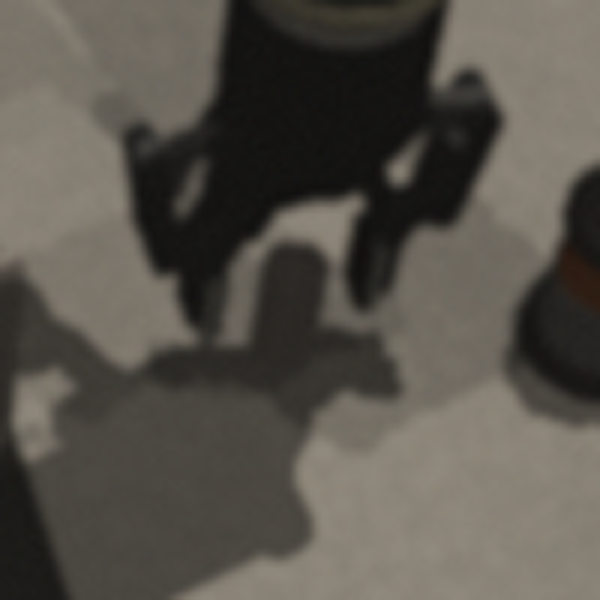

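Request:
send_rows(
  offset=[
    [0, 0, 0],
    [0, 0, 0],
    [0, 0, 0],
    [0, 0, 0],
    [0, 0, 0],
  ],
  turn=[
    [0, 0, -0.01],
    [0, 0, 0],
    [0, 0, 0],
    [0, 0, 0],
    [0, 0, 0],
  ],
  hand=-1,
)

```text
time_s: 7.52
tcp_pos: [0.495, 0.2421, 0.0179]
tcp_rot: [[0.994, 0.108, 0.0], [0.108, -0.994, 0.0], [0.0, -0.0, -1.0]]
contact_force: [0.2, -0.6, 1.4]
width: 0.0246
```

```bash
python3 - <<'E'
from h import *
stt()
plan([(.4946,.2418,.1,.103),(.4595,.0616,.1,.103)])
E
```

```text
t 7.53 tcp [0.495  0.2421 0.0179] yaw 0.1085 tilt [0.0004 0.0002] F [ 0.22 -0.56  1.36] w 0.0246 q [0.41  0.26  2.047 0.    0.835 1.872]
{"offset": [[-0.0, 0.0, -0.082], [-0.001, 0.0, -0.082], [-0.027, 0.088, -0.0], [-0.027, 0.088, -0.0], [-0.026, 0.088, -0.0], [-0.027, 0.088, -0.0]], "turn": [[-0.0, -0.0, 0.004], [-0.0, -0.001, 0.003], [-0.0, 0.0, 0.0], [-0.0, 0.0, 0.0], [-0.0, 0.0, 0.0], [-0.0, 0.0, 0.0]]}
```

Request:
send_rows(
  offset=[
    [0, 0, -0.082],
    [0, 0, -0.082],
    [-0.027, 0.088, 0],
    [-0.027, 0.088, 0],
    [-0.027, 0.088, 0],
    [-0.027, 0.088, 0],
    [0, 0, 0.03],
    [0, 0, 0.03],
  ],
  turn=[
    [0, 0, 0.004],
    [0, 0, 0.003],
    [0, 0, 0],
    [0, 0, 0],
    [0, 0, 0],
    [0, 0, 0],
    [0, 0, 0],
    [0, 0, 0],
  ],
)

```text
time_s: 8.52
tcp_pos: [0.4589, 0.0614, 0.0687]
tcp_rot: [[0.995, 0.102, -0.0], [0.102, -0.995, 0.0], [-0.0, -0.0, -1.0]]
contact_force: [-0.1, 0.1, -2.7]
width: 0.0245
```

```bash
python3 - <<'E'
from h import *
import pickle
stt()
s=optics.grab_frame("scene");t=optics.grab_frame("top");pickle.dump((s,t),open("f1.pkl","wb"))
crop(s["color"],(240,100,350,200),6,"c2");crop(t["color"],(220,220,340,330),6,"c3")
stt()
E
```

```text
t 8.53 tcp [0.4589 0.0614 0.0687] yaw 0.1017 tilt [-0.0003  0.0004] F [-0.08  0.07 -2.74] w 0.0245 q [7.900e-02 2.900e-02 2.199e+00 1.000e-03 9.140e-01 1.548e+00]
t 8.62 tcp [0.457  0.0619 0.0671] yaw 0.1035 tilt [-0.0052 -0.0001] F [-1.58 -0.71 -2.47] w 0.0247 q [0.08  0.032 2.2   0.    0.915 1.548]
```

View pics/c2.png

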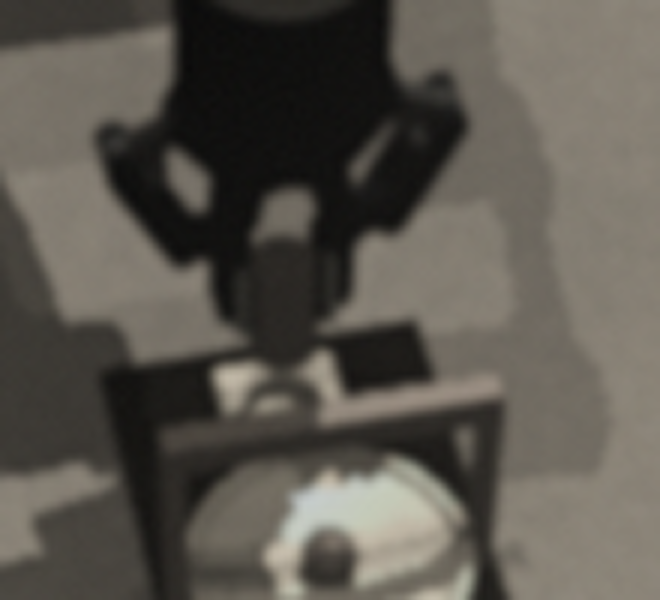

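View pics/c3.png

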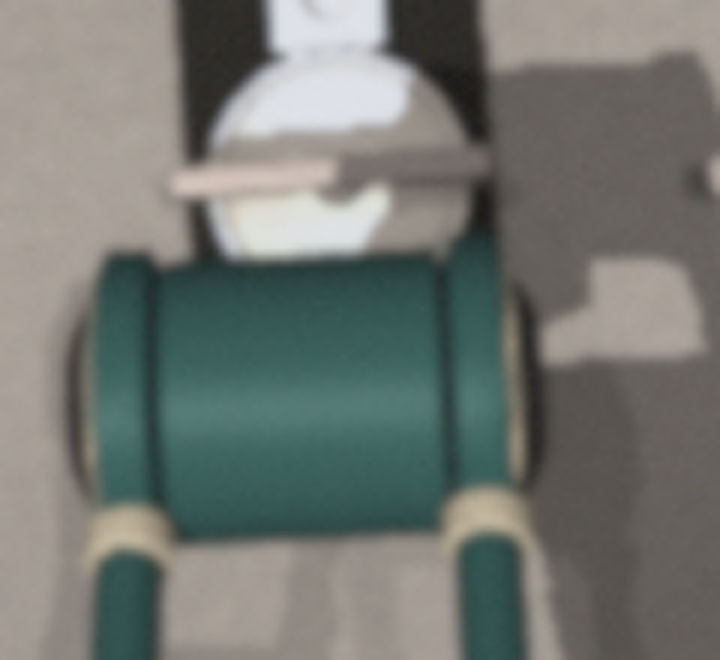

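```bash
python3 - <<'E'
from h import *
import pickle
s,t=pickle.load(open("f1.pkl","rb"))
g=s["color"].astype(int).sum(2)//3
for r in range(130,172,2): print(r,g[r,274:302])
p=np.array([.458,.0616])
for z in(.05,.1): print(z,proj(s,(*p,z)), [proj(s,(p[0],p[1]+d,z)).round(1) for d in(-.013,.013)])
print(proj(s,(.458+.013,.0616,.05)))
E
```

```text
130 [79 45 20 16 15 17 16 16 15 15 17 20 24 29 32 32 30 25 20 17 16 16 17 25
 42 54 46 30]
132 [76 39 19 16 16 18 16 18 16 29 48 64 77 85 89 91 84 67 40 22 18 17 18 19
 22 26 26 23]
134 [ 61  32  17  18  16  16  15  15  24  50  81  99 104 104 106 106 104  91
  61  30  18  17  17  19  18  20  20  19]
136 [ 23  18  15  17  18  17  16  18  35  67  93 103 105 105 107 105  99  78
  48  24  18  17  18  18  20  19  19  18]
138 [16 17 16 17 16 16 19 35 63 83 92 92 91 90 92 94 88 61 31 19 18 18 19 17
 19 24 39 56]
140 [ 16  17  17  17  17  17  19  36  58  62  54  48  46  46  49  52  54  43
  25  18  19  18  19  19  34  65  96 115]
142 [ 28  21  17  16  18  17  18  26  34  39  38  39  39  39  39  40  37  38
  30  27  30  31  24  23  51  93 119 126]
144 [ 78  45  21  17  19  23  25  29  35  37  39  39  39  39  38  40  40  39
  31  28  36  39  30  25  54  97 120 124]
146 [ 89  50  22  16  23  33  38  35  33  36  39  40  39  39  39  39  40  37
  32  29  36  39  30  29  58  99 121 125]
148 [ 90  54  26  16  24  34  40  36  33  35  38  38  37  39  39  39  40  35
  30  28  36  39  31  34  67 103 121
[... 773 characters left out ...]
 148 145 121  78  38  22  23  23  25]
164 [ 34  72 124 156 168 165 150 125  96  75  65  60  57  58  58  60  64  76
 100 131 151 146 110  63  34  33  40  47]
166 [ 27  45  85 126 147 145 123  91  80  97 111 114 110 104  86  67  58  56
  67  99 132 144 133 114 104 107 115 124]
168 [ 25  32  62  97 112 104  88  82  98 112 115 108 101  93  84  73  69  68
  80 107 129 137 137 137 135 135 134 132]
170 [ 53  54  61  68  70  68  67  70  71  69  69  68  69  68  69  67  66  67
  76  96 108 105  97  93  87  82  76  68]
0.05 [285.84293113 158.2799709 ] [array([280.2, 158.8]), array([291.5, 157.8])]
0.1 [285.91499717 142.93358009] [array([280.1, 143.4]), array([291.8, 142.4])]
[286.50484682 162.51358191]
```

```bash
python3 - <<'E'
from h import *
stt()
plan([(.4593,.0634,.046,.103)])
E
```

```text
t 8.62 tcp [0.457  0.0619 0.0671] yaw 0.1035 tilt [-0.0052 -0.0001] F [-1.58 -0.71 -2.47] w 0.0247 q [0.08  0.032 2.2   0.    0.915 1.548]
{"offset": [[0.005, -0.002, 0.042]], "turn": [[-0.001, 0.007, 0.001]]}
```

Request:
send_rows(
  offset=[
    [0.003, -0.003, 0.021],
    [0, 0, 0.021],
    [0, 0, 0],
    [0, 0, 0],
    [0, 0, 0],
  ],
  turn=[
    [0, 0, 0],
    [0, 0, 0],
    [0, 0, 0],
    [0, 0, 0],
    [0, 0, 0],
  ],
)

```text
time_s: 9.25
tcp_pos: [0.461, 0.0631, 0.0492]
tcp_rot: [[0.995, 0.103, 0.001], [0.103, -0.995, 0.0], [0.001, 0.0, -1.0]]
contact_force: [-0.2, -0.1, -2.6]
width: 0.0243
```

```bash
cat > ov.py <<'E'
from h import *
import sys,pickle
st=stt(); s=optics.grab_frame("scene"); pickle.dump(s,open("f2.pkl","wb")); st2=stt()
nm=sys.argv[1]; r=float(sys.argv[2]); bx=float(sys.argv[3]); by=float(sys.argv[4]); rb=float(sys.argv[5]); dz=.018
k=8; x,y,z=st["tcp_pos"]
c=proj(s,(bx,by,.02)); l,u=int(c[0])-38,int(c[1])-45; 
im=cv2.resize(cv2.cvtColor(s["color"][u:u+70,l:l+76],cv2.COLOR_RGB2BGR),None,fx=k,fy=k,interpolation=cv2.INTER_CUBIC)
raw=np.clip(im.astype(float)*1.5,0,255).astype(np.uint8); im=raw.copy()
def dr(S,col):
    for A,B in S:
        a,b=[((proj(s,q)-[l,u]+.5)*k).astype(int) for q in(A,B)]; cv2.line(im,tuple(map(int,a)),tuple(map(int,b)),col,1)
dr(circ([bx,by,0],0,0,rb,.02),(0,0,255))
dr(circ([x,y,0],0,0,r,z-dz),(0,255,0)); dr(circ([x,y,0],0,0,r,z-dz+.05),(0,255,0))
out=np.hstack([raw,im]); out=cv2.resize(out,(800,int(out.shape[0]*800/out.shape[1])),interpolation=cv2.INTER_AREA)
cv2.imwrite(f"pics/{nm}.png",out)
E
python3 ov.py o1 .013 .4593 .0636 .015
```

```text
t 9.25 tcp [0.461  0.0631 0.0492] yaw 0.1028 tilt [0.0009 0.0001] F [-0.21 -0.11 -2.6 ] w 0.0243 q [0.082 0.063 2.208 0.    0.87  1.55 ]
t 9.3 tcp [0.4609 0.063  0.0492] yaw 0.1027 tilt [0.0009 0.0001] F [-0.16 -0.34 -1.56] w 0.0244 q [ 0.082  0.063  2.208 -0.     0.87   1.55 ]
```

View pics/o1.png

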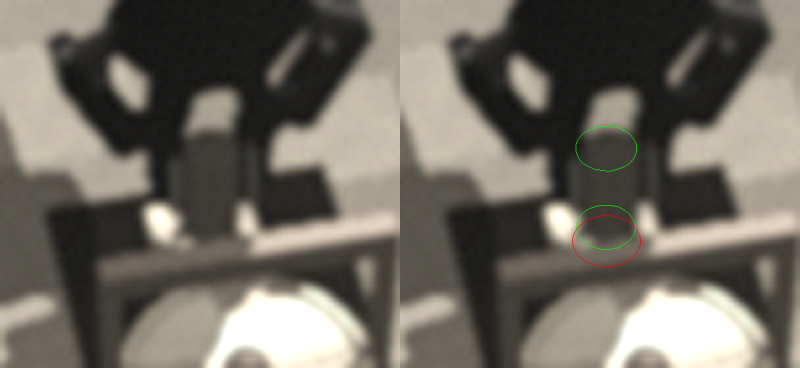

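```bash
python3 - <<'E'
from h import *
import pickle
s=pickle.load(open("f2.pkl","rb"))
k=14; l,u=262,118
def view(bx,by,x,y,z):
    g=s["color"][u:u+52,l:l+52]; im=cv2.resize(cv2.cvtColor(g,cv2.COLOR_RGB2BGR),None,fx=k,fy=k,interpolation=cv2.INTER_CUBIC)
    im=(255*(im/255.)**.55).astype(np.uint8); raw=im.copy()
    def dr(S,col):
        for A,B in S:
            a,b=[((proj(s,q)-[l,u]+.5)*k).astype(int) for q in(A,B)]; cv2.line(im,tuple(map(int,a)),tuple(map(int,b)),col,1)
    dr(rect([bx,by,.102],0,0,.046,.046,.02),(0,0,255))
    dr(circ([bx,by,0],0,0,.015,.02),(0,0,255))
    dr(cylsegs(s,[x,y],.013,z,z+.05,0,1,False),(0,255,0))
    dr(circ([x,y,0],0,0,.013,z),(0,255,0));dr(circ([x,y,0],0,0,.013,z+.05),(0,255,0))
    return raw,im
a,b=view(.4593,.0636,.461,.0631,.0312)
cv2.imwrite("pics/z1.png",a[:600]);cv2.imwrite("pics/z2.png",b[:600])
E
```

```text
(no output)
```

View pics/z1.png

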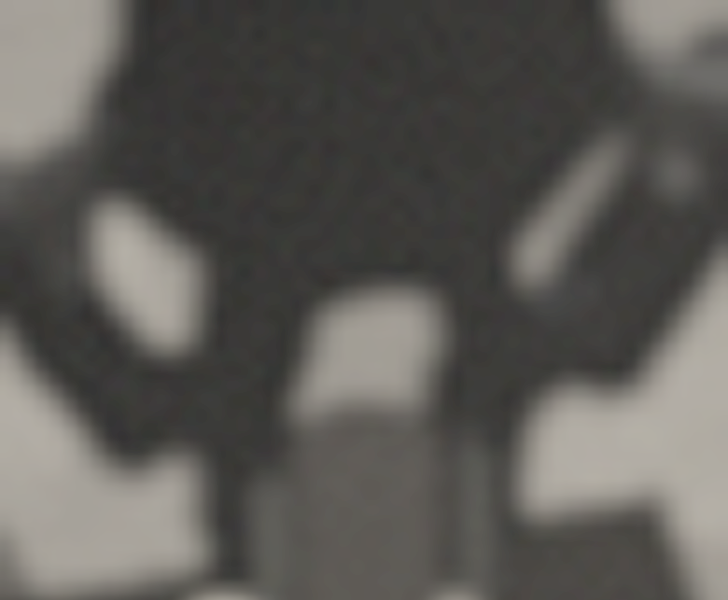

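View pics/z2.png

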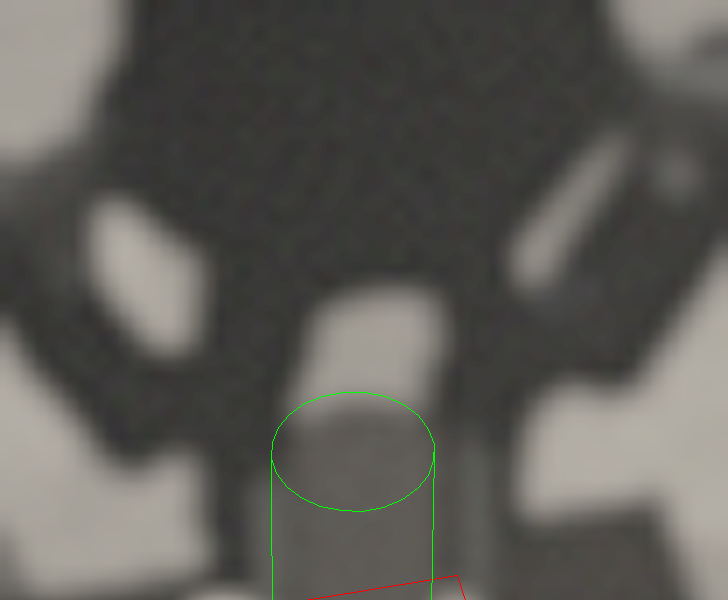

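Request:
send_rows(
  offset=[
    [-0.006, 0.002, 0],
    [0, 0, 0.01],
    [0, 0, 0.01],
    [0, 0, 0.006],
    [0, 0, 0.004],
  ],
  turn=[
    [0, 0, 0],
    [0, 0, 0],
    [0, 0, 0],
    [0, 0, 0],
    [0, 0, 0],
  ],
)

```text
time_s: 9.93
tcp_pos: [0.4574, 0.0617, 0.0334]
tcp_rot: [[0.995, 0.103, -0.001], [0.103, -0.995, -0.0], [-0.001, -0.0, -1.0]]
contact_force: [-0.5, 0.2, -2.8]
width: 0.0246
```

```bash
python3 - <<'E'
from h import *
stt()
E
```

```text
t 9.93 tcp [0.4574 0.0617 0.0334] yaw 0.1027 tilt [-0.0006 -0.    ] F [-0.48  0.24 -2.81] w 0.0246 q [0.08  0.083 2.224 0.    0.836 1.548]
```

Request:
send_rows(
  offset=[
    [0, 0, 0.006],
    [0, 0, 0.005],
    [0, 0, 0.002],
    [0, 0, 0],
  ],
  turn=[
    [0, 0, 0],
    [0, 0, 0],
    [0, 0, 0],
    [0, 0, 0],
  ],
)

```text
time_s: 10.42
tcp_pos: [0.4576, 0.0617, 0.0272]
tcp_rot: [[0.995, 0.102, -0.0], [0.102, -0.995, 0.0], [-0.0, -0.0, -1.0]]
contact_force: [-1.2, -0.3, -1.0]
width: 0.0249
```

```bash
python3 - <<'E'
from h import *
stt()
E
```

```text
t 10.43 tcp [0.4576 0.0617 0.0272] yaw 0.1027 tilt [-0.0002  0.    ] F [-1.2  -0.28 -0.99] w 0.0249 q [0.08  0.093 2.227 0.    0.822 1.548]
```

Request:
send_rows(
  offset=[
    [0, 0, 0],
    [0, 0, 0],
    [0, 0, 0],
    [0, 0, 0],
    [0, 0, -0.04],
    [0, 0, -0.08],
    [0, 0, -0.08],
  ],
  turn=[
    [0, 0, 0],
    [0, 0, 0],
    [0, 0, 0],
    [0, 0, 0],
    [0, 0, 0],
    [0, 0, 0],
    [0, 0, 0],
  ],
  hand=0.3,
)

```text
time_s: 11.3
tcp_pos: [0.4572, 0.0616, 0.128]
tcp_rot: [[0.995, 0.102, -0.001], [0.102, -0.995, -0.0], [-0.001, -0.0, -1.0]]
contact_force: [0.9, -0.4, 0.5]
width: 0.0556
```

```bash
python3 - <<'E'
from h import *
stt()
plan([(.54,-.0868,.13,1.674),(.54,-.0868,.018,1.674)])
E
```

```text
t 11.3 tcp [0.4572 0.0616 0.128 ] yaw 0.1027 tilt [-0.0009 -0.0001] F [ 0.92 -0.39  0.49] w 0.0556 q [ 0.08  -0.053  2.153  0.     1.042  1.548]
{"offset": [[0.012, 0.028, -0.0], [0.008, 0.03, -0.0], [0.004, 0.031, -0.0], [-0.001, 0.031, -0.001], [-0.005, 0.03, -0.0], [-0.009, 0.03, -0.001], [-0.014, 0.028, -0.0], [-0.017, 0.026, -0.001], [-0.021, 0.023, -0.0], [-0.024, 0.019, -0.001]], "turn": [[-0.0, 0.0, -0.182], [-0.0, 0.0, -0.182], [-0.0, 0.0, -0.182], [-0.0, 0.0, -0.182], [-0.0, 0.0, -0.182], [-0.0, 0.0, -0.182], [-0.0, 0.0, -0.182], [-0.0, 0.0, -0.182], [-0.0, 0.0, -0.182], [-0.001, 0.0, -0.181]]}
{"offset": [[-0.026, 0.016, -0.0], [0.0, 0.0, 0.075], [0.0, 0.0, 0.074], [0.0, 0.0, 0.075]], "turn": [[-0.0, 0.0, -0.182], [-0.0, 0.0, 0.0], [-0.0, 0.0, 0.0], [-0.0, 0.0, 0.0]]}
```

Request:
send_rows(
  offset=[
    [0.012, 0.028, 0],
    [0.008, 0.03, 0],
    [0.004, 0.031, 0],
    [-0.001, 0.031, 0],
    [-0.005, 0.03, 0],
    [-0.009, 0.03, 0],
    [-0.014, 0.028, 0],
    [-0.017, 0.026, 0],
    [-0.021, 0.023, 0],
    [-0.024, 0.019, 0],
  ],
  turn=[
    [0, 0, -0.182],
    [0, 0, -0.182],
    [0, 0, -0.182],
    [0, 0, -0.182],
    [0, 0, -0.182],
    [0, 0, -0.182],
    [0, 0, -0.182],
    [0, 0, -0.182],
    [0, 0, -0.182],
    [0, 0, -0.182],
  ],
)

```text
time_s: 12.55
tcp_pos: [0.5331, -0.074, 0.1272]
tcp_rot: [[0.034, 0.999, -0.0], [0.999, -0.034, 0.0], [0.0, -0.0, -1.0]]
contact_force: [0.0, 0.2, 0.2]
width: 0.0553
```

Request:
send_rows(
  offset=[
    [-0.026, 0.016, 0],
    [0, 0, 0],
    [0, 0, 0],
  ],
  turn=[
    [0, 0, -0.182],
    [0, 0, 0],
    [0, 0, 0],
  ],
  hand=1,
)

```text
time_s: 12.92
tcp_pos: [0.54, -0.0865, 0.1271]
tcp_rot: [[-0.102, 0.995, -0.001], [0.995, 0.102, 0.0], [0.0, -0.001, -1.0]]
contact_force: [-0.1, -0.2, 0.6]
width: 0.0858
```

```bash
python3 - <<'E'
from h import *
stt()
s=optics.grab_frame("scene")
save(s,"s3")
plan([(.54,-.0868,.018,1.674)])
E
```

```text
t 12.93 tcp [ 0.54   -0.0865  0.1271] yaw 1.6725 tilt [-0.0007  0.0004] F [-0.08 -0.23  0.63] w 0.0858 q [-0.205  0.113  1.984  0.     1.045 -0.306]
{"offset": [[-0.0, 0.0, 0.073], [-0.0, 0.0, 0.073], [-0.001, 0.0, 0.072]], "turn": [[-0.0, -0.0, -0.0], [-0.0, -0.0, -0.0], [-0.001, -0.001, -0.001]]}
```

View pics/s3.png

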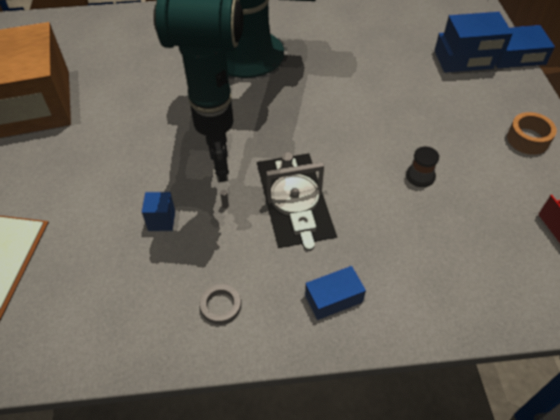

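The thick roller stands in the wide bore (its top shows at about (288,157)), the ball is centred at (294,193), and the gripper is above the thin roller at (224,197).

Request:
send_rows(
  offset=[
    [0, 0, 0.073],
    [0, 0, 0.073],
    [0, 0, 0.072],
    [0, 0, 0],
  ],
  turn=[
    [0, 0, 0],
    [0, 0, 0],
    [0, 0, 0],
    [0, 0, 0],
  ],
)

```text
time_s: 13.48
tcp_pos: [0.5368, -0.0856, 0.0153]
tcp_rot: [[-0.104, 0.995, -0.007], [0.995, 0.104, 0.002], [0.002, -0.007, -1.0]]
contact_force: [-0.3, -0.6, 0.1]
width: 0.0854
```

Request:
send_rows(
  offset=[
    [0, 0, 0],
    [0, 0, 0],
    [0, 0, 0],
    [0, 0, 0],
    [0, 0, 0],
    [0, 0, 0],
  ],
  turn=[
    [0, 0, 0],
    [0, 0, 0],
    [0, 0, 0],
    [0, 0, 0],
    [0, 0, 0],
    [0, 0, 0],
  ],
  hand=-1,
)

```text
time_s: 14.22
tcp_pos: [0.5412, -0.087, 0.0194]
tcp_rot: [[-0.104, 0.995, 0.001], [0.995, 0.104, -0.0], [-0.0, 0.001, -1.0]]
contact_force: [-0.7, 0.8, 6.9]
width: 0.0146
```

Request:
send_rows(
  offset=[
    [0, 0, 0],
    [0, 0, 0],
    [0, 0, 0],
  ],
  turn=[
    [0, 0, 0],
    [0, 0, 0],
    [0, 0, 0],
  ],
  hand=0.1,
)

```text
time_s: 14.6
tcp_pos: [0.5402, -0.0868, 0.018]
tcp_rot: [[-0.104, 0.995, -0.001], [0.995, 0.104, 0.0], [0.0, -0.001, -1.0]]
contact_force: [-0.0, 0.3, 0.5]
width: 0.0468
```

Request:
send_rows(
  offset=[
    [0, 0, 0],
    [0, 0, 0],
    [0, 0, 0],
    [0, 0, 0],
    [0, 0, 0],
    [0, 0, 0],
    [0, 0, 0],
    [0, 0, 0],
    [0, 0, 0],
    [0, 0, 0],
  ],
  turn=[
    [0, 0, 0.2],
    [0, 0, 0.2],
    [0, 0, 0.2],
    [0, 0, 0.2],
    [0, 0, 0.2],
    [0, 0, 0.2],
    [0, 0, 0.2],
    [0, 0, 0.2],
    [0, 0, 0.2],
    [0, 0, 0.2],
  ],
)

```text
time_s: 15.85
tcp_pos: [0.5403, -0.0868, 0.018]
tcp_rot: [[0.995, 0.099, -0.0], [0.099, -0.995, 0.0], [-0.0, -0.0, -1.0]]
contact_force: [0.4, 1.0, 0.4]
width: 0.0475
```

Request:
send_rows(
  offset=[
    [0, 0, 0],
    [0, 0, 0],
    [0, 0, 0],
    [0, 0, 0],
    [0, 0, 0],
  ],
  turn=[
    [0, 0, 0],
    [0, 0, 0],
    [0, 0, 0],
    [0, 0, 0],
    [0, 0, 0],
  ],
  hand=-1,
)

```text
time_s: 16.48
tcp_pos: [0.5405, -0.0869, 0.0183]
tcp_rot: [[0.995, 0.104, 0.0], [0.104, -0.995, -0.0], [0.0, 0.0, -1.0]]
contact_force: [0.4, -0.2, 0.5]
width: 0.0143
```

```bash
python3 - <<'E'
from h import *
st=stt()
p=st["tcp_pos"]
plan([(p[0],p[1],.12,.103),(.61,.0,.12,.103),(.6135,.0776,.06,.103)])
E
```

```text
t 16.48 tcp [ 0.5405 -0.0869  0.0183] yaw 0.1046 tilt [ 0.0002 -0.0001] F [ 0.37 -0.21  0.48] w 0.0143 q [-0.205  0.253  2.054 -0.     0.834  1.261]
{"offset": [[0.0, 0.0, -0.068], [0.0, 0.0, -0.068], [0.0, 0.0, -0.067], [0.052, -0.053, -0.0], [0.052, -0.053, -0.0], [0.052, -0.053, -0.0], [0.012, -0.077, 0.06], [0.011, -0.076, 0.06]], "turn": [[0.0, -0.0, 0.001], [0.0, -0.0, 0.001], [0.0, -0.0, 0.0], [0.0, -0.0, 0.0], [0.0, -0.0, 0.0], [0.0, -0.0, 0.0], [0.0, -0.0, 0.0], [0.0, -0.0, 0.0]]}
```

Request:
send_rows(
  offset=[
    [0, 0, -0.068],
    [0, 0, -0.068],
    [0, 0, -0.067],
    [0.051, -0.053, 0],
    [0.052, -0.053, 0],
    [0.05, -0.053, 0],
    [0.012, -0.077, 0.06],
    [0.011, -0.076, 0.06],
    [0, 0, 0],
    [0, 0, 0],
  ],
  turn=[
    [0, 0, 0],
    [0, 0, 0],
    [0, 0, 0],
    [0, 0, 0],
    [0, 0, 0],
    [0, 0, 0],
    [0, 0, 0],
    [0, 0, 0],
    [0, 0, 0],
    [0, 0, 0],
  ],
)

```text
time_s: 17.73
tcp_pos: [0.6116, 0.0773, 0.0596]
tcp_rot: [[0.994, 0.105, -0.001], [0.105, -0.994, -0.0], [-0.001, 0.0, -1.0]]
contact_force: [0.4, 0.7, -0.7]
width: 0.0143
```

```bash
python3 ov.py o2 .008 .6142 .0797 .01
```

```text
t 17.73 tcp [0.6116 0.0773 0.0596] yaw 0.1052 tilt [-0.0006 -0.0005] F [ 0.39  0.75 -0.67] w 0.0143 q [ 8.600e-02  3.120e-01  1.882e+00 -1.000e-03  9.480e-01  1.552e+00]
t 17.77 tcp [0.6123 0.0769 0.0604] yaw 0.1042 tilt [ 0.001  -0.0003] F [ 0.49 -0.46 -0.67] w 0.0146 q [ 0.085  0.311  1.881 -0.     0.948  1.552]
```

View pics/o2.png

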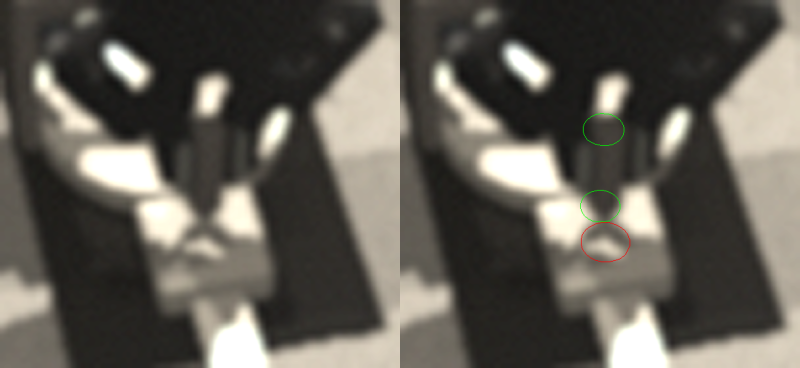

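Request:
send_rows(
  offset=[
    [0.002, -0.001, 0.012],
    [0, 0, 0.015],
    [0, 0, 0.012],
    [0, 0, 0.008],
    [0, 0, 0.004],
    [0, 0, 0],
  ],
  turn=[
    [0, 0, 0],
    [0, 0, 0],
    [0, 0, 0],
    [0, 0, 0],
    [0, 0, 0],
    [0, 0, 0],
  ],
)

```text
time_s: 18.52
tcp_pos: [0.6126, 0.0781, 0.0341]
tcp_rot: [[0.995, 0.104, -0.0], [0.104, -0.995, -0.0], [-0.0, 0.0, -1.0]]
contact_force: [-1.1, -0.0, -0.6]
width: 0.0143
```

```bash
python3 - <<'E'
from h import *
stt()
E
```

```text
t 18.52 tcp [0.6126 0.0781 0.0341] yaw 0.1044 tilt [-0.0003 -0.    ] F [-1.08 -0.01 -0.57] w 0.0143 q [ 0.086  0.346  1.893 -0.     0.903  1.553]
```

Request:
send_rows(
  offset=[
    [0, 0, 0.006],
    [0, 0, 0.005],
    [0, 0, 0.003],
    [0, 0, 0],
  ],
  turn=[
    [0, 0, 0],
    [0, 0, 0],
    [0, 0, 0],
    [0, 0, 0],
  ],
)

```text
time_s: 19.02
tcp_pos: [0.6125, 0.078, 0.0271]
tcp_rot: [[0.995, 0.104, -0.0], [0.104, -0.995, -0.0], [-0.0, -0.0, -1.0]]
contact_force: [-1.0, -0.6, -1.7]
width: 0.0143
```

```bash
python3 - <<'E'
from h import *
stt()
E
```

```text
t 19.02 tcp [0.6125 0.078  0.0271] yaw 0.1043 tilt [-0.0004 -0.    ] F [-0.96 -0.61 -1.66] w 0.0143 q [0.086 0.355 1.896 0.    0.891 1.553]
```

Release, rise, and look.

Request:
send_rows(
  offset=[
    [0, 0, 0],
    [0, 0, 0],
    [0, 0, 0],
    [0, 0, 0],
    [0, 0, -0.04],
    [0, 0, -0.08],
    [0, 0, -0.1],
    [0, 0, -0.1],
  ],
  turn=[
    [0, 0, 0],
    [0, 0, 0],
    [0, 0, 0],
    [0, 0, 0],
    [0, 0, 0],
    [0, 0, 0],
    [0, 0, 0],
    [0, 0, 0],
  ],
  hand=0.3,
)

```text
time_s: 20.02
tcp_pos: [0.6128, 0.078, 0.1904]
tcp_rot: [[0.995, 0.104, 0.001], [0.104, -0.995, 0.0], [0.001, 0.0, -1.0]]
contact_force: [1.2, 0.6, -0.2]
width: 0.0556
```

```bash
python3 - <<'E'
from h import *
import pickle
st=stt()
s=optics.grab_frame("scene"); crop(s["color"],(240,130,350,260),5,"c5")
pickle.dump(s,open("f3.pkl","wb"))
p0=[.537,.0716,.102]
pm=edgefit(s,lambda p:rect(p,0,0,.25,.13,.004),p0); print("mat",pm)
plan([(.5345,.0697,.19,1.674)])
E
```

```text
t 20.02 tcp [0.6128 0.078  0.1904] yaw 0.1042 tilt [0.0014 0.0001] F [ 1.21  0.59 -0.2 ] w 0.0556 q [0.086 0.184 1.778 0.    1.178 1.553]
mat (array([0.53682123, 0.07180693, 0.10381972]), np.float64(0.23917229627211817), 271)
{"offset": [[-0.015, 0.0, 0.001], [-0.015, -0.002, 0.002], [-0.015, -0.004, 0.001], [-0.014, -0.006, 0.002], [-0.013, -0.008, 0.002], [-0.011, -0.01, 0.001], [-0.01, -0.012, 0.002], [-0.008, -0.013, 0.001], [-0.006, -0.014, 0.002], [-0.004, -0.014, 0.002]], "turn": [[0.001, -0.001, -0.182], [0.001, -0.001, -0.182], [0.001, -0.001, -0.182], [0.001, -0.001, -0.182], [0.002, -0.001, -0.181], [0.001, -0.001, -0.182], [0.002, -0.001, -0.181], [0.001, -0.001, -0.182], [0.002, -0.002, -0.181], [0.001, -0.001, -0.182]]}
{"offset": [[-0.003, -0.015, 0.001]], "turn": [[0.002, -0.002, -0.181]]}
```

View pics/c5.png

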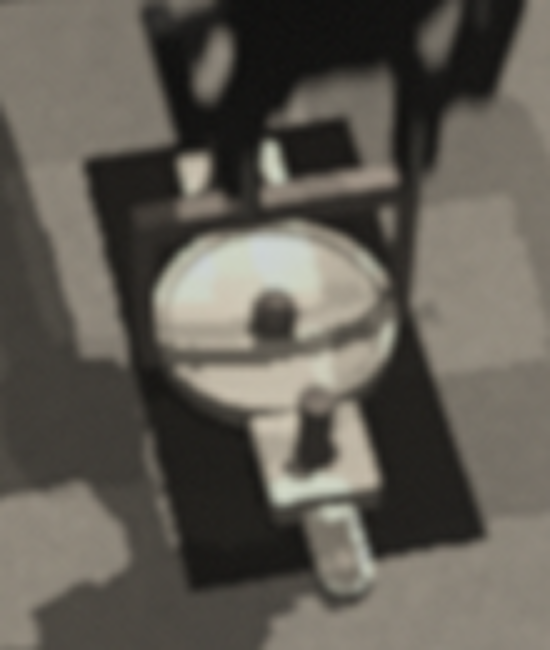

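Request:
send_rows(
  offset=[
    [-0.015, 0, 0.001],
    [-0.015, -0.002, 0.002],
    [-0.015, -0.004, 0.001],
    [-0.014, -0.006, 0.002],
    [-0.013, -0.008, 0.002],
    [-0.011, -0.01, 0.001],
    [-0.01, -0.012, 0.002],
    [-0.008, -0.013, 0.001],
    [-0.006, -0.014, 0.002],
    [-0.006, -0.029, 0.003],
  ],
  turn=[
    [0, 0, -0.2],
    [0, 0, -0.2],
    [0, 0, -0.2],
    [0, 0, -0.2],
    [0, 0, -0.2],
    [0, 0, -0.2],
    [0, 0, -0.2],
    [0, 0, -0.2],
    [0, 0, -0.2],
    [0, 0, -0.2],
  ],
)

```text
time_s: 21.32
tcp_pos: [0.5308, 0.0649, 0.1803]
tcp_rot: [[-0.109, 0.994, 0.002], [0.994, 0.109, 0.0], [-0.0, 0.002, -1.0]]
contact_force: [-0.6, 0.1, -0.2]
width: 0.0553
```

Request:
send_rows(
  offset=[
    [0, 0, 0],
    [0, 0, 0],
  ],
  turn=[
    [0, 0, 0],
    [0, 0, 0],
  ],
)

```text
time_s: 21.58
tcp_pos: [0.5311, 0.0649, 0.1797]
tcp_rot: [[-0.102, 0.995, 0.002], [0.995, 0.102, 0.0], [-0.0, 0.002, -1.0]]
contact_force: [-0.6, 0.7, -0.5]
width: 0.0553
```

```bash
python3 - <<'E'
from h import *
st=stt()
plan([(.535,.0697,.120,1.675),(.535,.0697,.075,1.675)],step=.04)
s=optics.grab_frame("scene"); crop(s["color"],(240,110,350,260),4,"c6")
# handle bar: fit image of bar top edges (z=.102)
pm=[.5345,.0718,.103]
print(edgefit(s,lambda p:[ (T([p[0],pm[1],pm[2]],(.006,-.055),.102),T([p[0],pm[1],pm[2]],(.006,-.02),.102))],[.535],half=2))
E
```

```text
t 21.57 tcp [0.5311 0.0649 0.1797] yaw 1.6725 tilt [0.0019 0.0002] F [-0.56  0.74 -0.54] w 0.0553 q [ 0.075  0.037  1.961  0.     1.141 -0.027]
{"offset": [[0.004, 0.004, 0.06], [0.005, 0.005, 0.06], [-0.0, -0.0, 0.045], [-0.0, -0.0, 0.045]], "turn": [[0.001, 0.0, -0.002], [0.001, 0.0, -0.001], [0.0, 0.0, -0.0], [0.0, 0.0, -0.0]]}
(array([0.53601191]), np.float64(0.06284025761551493), 16)
```

View pics/c6.png

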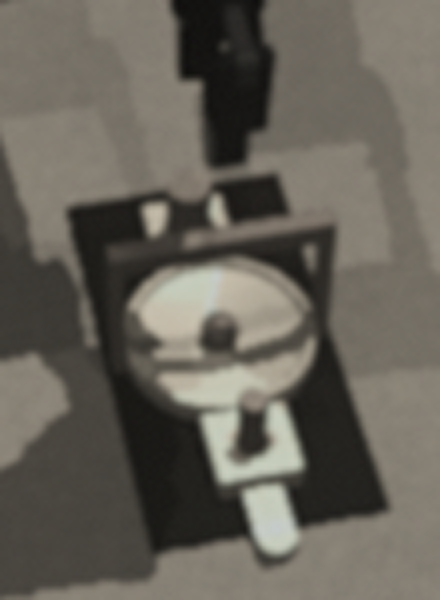

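Request:
send_rows(
  offset=[
    [0.004, 0.004, 0.06],
    [0.005, 0.004, 0.06],
    [0, 0, 0.045],
    [0, 0, 0.045],
    [0, 0, 0],
    [0, 0, 0],
  ],
  turn=[
    [0.001, 0, -0.002],
    [0.001, 0, -0.001],
    [0, 0, 0],
    [0, 0, 0],
    [0, 0, 0],
    [0, 0, 0],
  ],
)

```text
time_s: 22.38
tcp_pos: [0.5347, 0.0698, 0.0746]
tcp_rot: [[-0.106, 0.994, -0.0], [0.994, 0.106, -0.0], [-0.0, -0.0, -1.0]]
contact_force: [0.7, 0.3, 0.2]
width: 0.0556
```

```bash
python3 - <<'E'
from h import *
st=stt()
s=optics.grab_frame("scene"); crop(s["color"],(240,110,350,260),4,"c7")
E
```

```text
t 22.38 tcp [0.5347 0.0698 0.0746] yaw 1.6768 tilt [-0.0004 -0.0001] F [0.65 0.27 0.2 ] w 0.0556 q [ 0.084  0.161  2.04  -0.     0.941 -0.022]
```

View pics/c7.png

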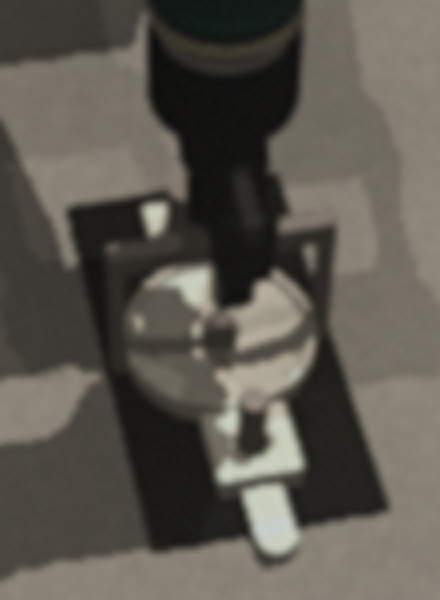

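Request:
send_rows(
  offset=[
    [0, 0, 0],
    [0, 0, 0],
    [0, 0, 0],
    [0, 0, 0],
    [0, 0, 0],
    [0, 0, 0],
  ],
  turn=[
    [0, 0, 0],
    [0, 0, 0],
    [0, 0, 0],
    [0, 0, 0],
    [0, 0, 0],
    [0, 0, 0],
  ],
  hand=-1,
)

```text
time_s: 23.18
tcp_pos: [0.5349, 0.0699, 0.0748]
tcp_rot: [[-0.106, 0.994, 0.001], [0.994, 0.106, 0.0], [0.0, 0.001, -1.0]]
contact_force: [0.1, -0.1, 5.9]
width: 0.0106
```

```bash
python3 - <<'E'
from h import *
st=stt()
s=optics.grab_frame("scene"); crop(s["color"],(240,110,350,260),4,"c8")
E
```

```text
t 23.18 tcp [0.5349 0.0699 0.0748] yaw 1.6774 tilt [0.0007 0.0001] F [ 0.08 -0.12  5.86] w 0.0106 q [ 0.084  0.161  2.04   0.     0.94  -0.023]
```

View pics/c8.png

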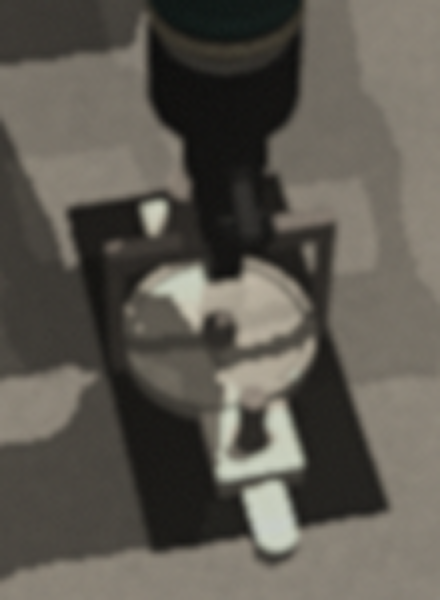

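Request:
send_rows(
  offset=[
    [0, 0, -0.006],
    [0, 0, -0.012],
    [0, 0, -0.014],
    [0, 0, -0.014],
    [0, 0, -0.014],
    [0, 0, -0.01],
    [0, 0, -0.006],
    [0, 0, 0],
  ],
  turn=[
    [0, 0, 0],
    [0, 0, 0],
    [0, 0, 0],
    [0, 0, 0],
    [0, 0, 0],
    [0, 0, 0],
    [0, 0, 0],
    [0, 0, 0],
  ],
)

```text
time_s: 24.22
tcp_pos: [0.534, 0.0698, 0.1121]
tcp_rot: [[-0.106, 0.994, -0.001], [0.994, 0.106, -0.0], [0.0, -0.001, -1.0]]
contact_force: [0.5, -0.5, -6.1]
width: 0.0105
```

```bash
python3 - <<'E'
from h import *
st=stt(); print(np.round(st["wrist_torque"],2))
s=optics.grab_frame("scene"); crop(s["color"],(220,90,360,260),4,"c9")
E
```

```text
t 24.23 tcp [0.534  0.0698 0.1121] yaw 1.6774 tilt [-0.001  -0.0001] F [ 0.54 -0.49 -6.06] w 0.0105 q [ 0.084  0.115  2.013  0.     1.015 -0.023]
[ 0.   -0.02  0.01]
```

View pics/c9.png

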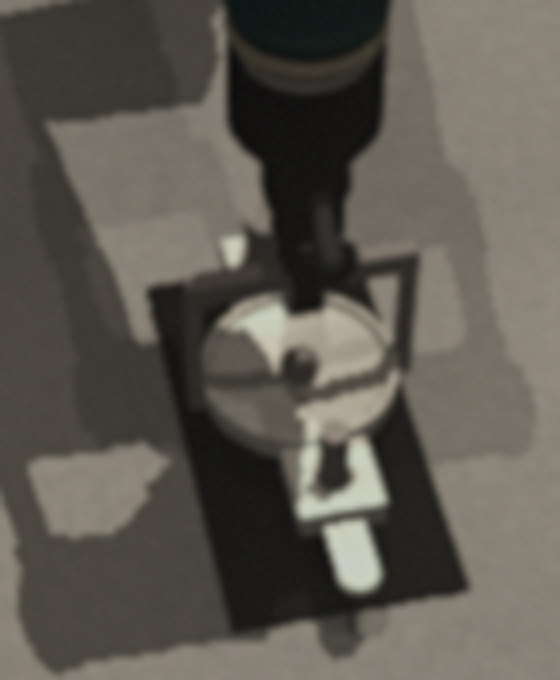

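Request:
send_rows(
  offset=[
    [0, 0, -0.006],
    [0, 0, -0.012],
    [0, 0, -0.016],
    [0, 0, -0.02],
    [0, 0, -0.02],
    [0, 0, -0.018],
    [0, 0, -0.014],
    [0, 0, -0.01],
    [0, 0, -0.006],
    [0, 0, 0],
  ],
  turn=[
    [0, 0, 0],
    [0, 0, 0],
    [0, 0, 0],
    [0, 0, 0],
    [0, 0, 0],
    [0, 0, 0],
    [0, 0, 0],
    [0, 0, 0],
    [0, 0, 0],
    [0, 0, 0],
  ],
)

```text
time_s: 25.52
tcp_pos: [0.534, 0.0698, 0.1729]
tcp_rot: [[-0.106, 0.994, -0.001], [0.994, 0.106, -0.0], [0.0, -0.001, -1.0]]
contact_force: [-0.2, 0.2, -7.2]
width: 0.0106
```

Request:
send_rows(
  offset=[
    [0, 0, 0],
    [0, 0, 0],
    [0, 0, 0],
    [0, 0, 0],
    [0, 0, 0],
    [0, 0, 0],
    [0, 0, 0],
    [0, 0, 0],
    [0, 0, 0],
    [0, 0, 0],
  ],
  turn=[
    [0, 0, -0.02],
    [0, 0, -0.04],
    [0, 0, -0.06],
    [0, 0, -0.08],
    [0, 0, -0.08],
    [0, 0, -0.08],
    [0, 0, -0.08],
    [0, 0, -0.08],
    [0, 0, -0.08],
    [0, 0, -0.08],
  ],
)

```text
time_s: 26.78
tcp_pos: [0.5338, 0.0698, 0.1725]
tcp_rot: [[-0.6, 0.8, -0.002], [0.8, 0.6, -0.0], [0.001, -0.002, -1.0]]
contact_force: [-0.1, -0.5, -6.4]
width: 0.0106
```

Request:
send_rows(
  offset=[
    [0, 0, 0],
    [0, 0, 0],
    [0, 0, 0],
    [0, 0, 0],
    [0, 0, 0],
    [0, 0, 0],
    [0, 0, 0],
    [0, 0, 0],
    [0, 0, 0],
    [0, 0, 0],
  ],
  turn=[
    [0, 0, -0.08],
    [0, 0, -0.08],
    [0, 0, -0.08],
    [0, 0, -0.08],
    [0, 0, -0.08],
    [0, 0, -0.08],
    [0, 0, -0.08],
    [0, 0, -0.08],
    [0, 0, -0.08],
    [0, 0, -0.08],
  ],
)

```text
time_s: 28.02
tcp_pos: [0.5337, 0.0698, 0.1725]
tcp_rot: [[-0.956, 0.294, -0.002], [0.294, 0.956, -0.0], [0.002, -0.001, -1.0]]
contact_force: [-0.2, -0.7, -6.5]
width: 0.0111
```

Request:
send_rows(
  offset=[
    [0, 0, 0],
    [0, 0, 0],
    [0, 0, 0],
    [0, 0, 0],
    [0, 0, 0],
    [0, 0, 0],
    [0, 0, 0],
    [0, 0, 0],
    [0, 0, 0],
    [0, 0, 0],
  ],
  turn=[
    [0, 0, -0.08],
    [0, 0, -0.08],
    [0, 0, -0.08],
    [0, 0, -0.08],
    [0, 0, -0.08],
    [0, 0, -0.06],
    [0, 0, -0.04],
    [0, 0, -0.02],
    [0, 0, -0.02],
    [0, 0, 0],
  ],
)

```text
time_s: 29.28
tcp_pos: [0.5339, 0.0698, 0.1727]
tcp_rot: [[-0.993, -0.122, -0.002], [-0.122, 0.993, -0.0], [0.002, 0.0, -1.0]]
contact_force: [-0.2, 0.3, -7.1]
width: 0.0112
```

```bash
python3 - <<'E'
from h import *
st=stt(); print(np.round(st["wrist_torque"],2))
s=optics.grab_frame("scene"); crop(s["color"],(200,60,400,210),4,"c10")
E
```

```text
t 29.27 tcp [0.5339 0.0698 0.1727] yaw -3.0191 tilt [-0.0016 -0.0002] F [-0.18  0.35 -7.1 ] w 0.0112 q [ 0.084  0.053  1.959 -0.     1.132 -1.61 ]
[0.02 0.03 0.03]
```

View pics/c10.png

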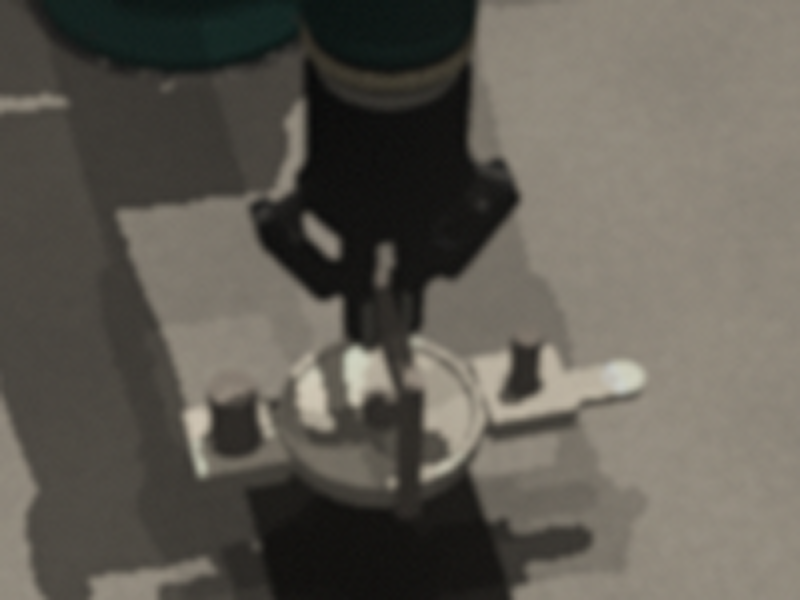

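Request:
send_rows(
  offset=[
    [0, 0, 0],
    [0, 0, 0],
    [0, 0, 0],
    [0, 0, 0],
  ],
  turn=[
    [0, 0, 0],
    [0, 0, 0],
    [0, 0, 0],
    [0, 0, 0],
  ],
)

```text
time_s: 29.82
tcp_pos: [0.5339, 0.0697, 0.1728]
tcp_rot: [[-0.993, -0.122, -0.002], [-0.122, 0.993, -0.0], [0.002, 0.0, -1.0]]
contact_force: [0.7, -0.9, -6.4]
width: 0.0109
```

```bash
python3 - <<'E'
from h import *
st=stt()
s=optics.grab_frame("scene"); t=optics.grab_frame("top"); k=4; l,u=200,60
im=cv2.resize(cv2.cvtColor(s["color"][60:210,200:400],cv2.COLOR_RGB2BGR),None,fx=k,fy=k,interpolation=cv2.INTER_CUBIC)
im=(255*(im/255.)**.7).astype(np.uint8)
p=[st["tcp_pos"][0]+.001,st["tcp_pos"][1]+.002,.104+1.585]; z=st["tcp_pos"][2]-.0748+.004
def dr(S,col):
    for A,B in S:
        a,b=[((proj(s,q)-[l,u]+.5)*k).astype(int) for q in(A,B)]; cv2.line(im,tuple(map(int,a)),tuple(map(int,b)),col,1)
for x in(-.078,.078): dr(rect(p,x,0,.046,.046,z+.016),(0,0,255))
dr(rect(p,.1225,0,.045,.022,z+.007),(0,0,255)); dr(circ(p,0,0,.054,z+.0165),(0,0,255)); dr(circ(p,0,0,.011,z+.017),(0,255,0))
dr(circ(p,-.078,0,.013,z+.054),(0,255,0));dr(circ(p,.078,0,.008,z+.054),(0,255,0))
cv2.imwrite("pics/c11.png",im)
for n in("ball_center","dish","tray","tongue"):
    r=finder.spot_point(n,s); print(n,[(np.round(q["location"],1),round(q["confidence"],2)) for q in r[:2]])
print(proj(s,T(p,(0,0),z+.017)),proj(s,T(p,(0,0),z+.005)))
stt()
save(t,"t11")
E
```

```text
t 29.82 tcp [0.5339 0.0697 0.1728] yaw -3.0193 tilt [-0.0016 -0.0002] F [ 0.66 -0.91 -6.43] w 0.0109 q [ 0.084  0.052  1.959 -0.     1.132 -1.609]
ball_center [(array([295.2, 160.5]), 0.46)]
dish [(array([294.1, 165.7]), 0.96)]
tray [(array([297.2, 166.9]), 0.8)]
tongue [(array([361. , 154.5]), 0.83)]
[295.00135539 162.65746385] [294.90723818 166.47020738]
t 30.12 tcp [0.534  0.0698 0.1728] yaw -3.0193 tilt [-0.0015 -0.0001] F [-0.24 -0.75 -6.35] w 0.011 q [ 0.084  0.052  1.959 -0.     1.132 -1.609]
```

View pics/c11.png

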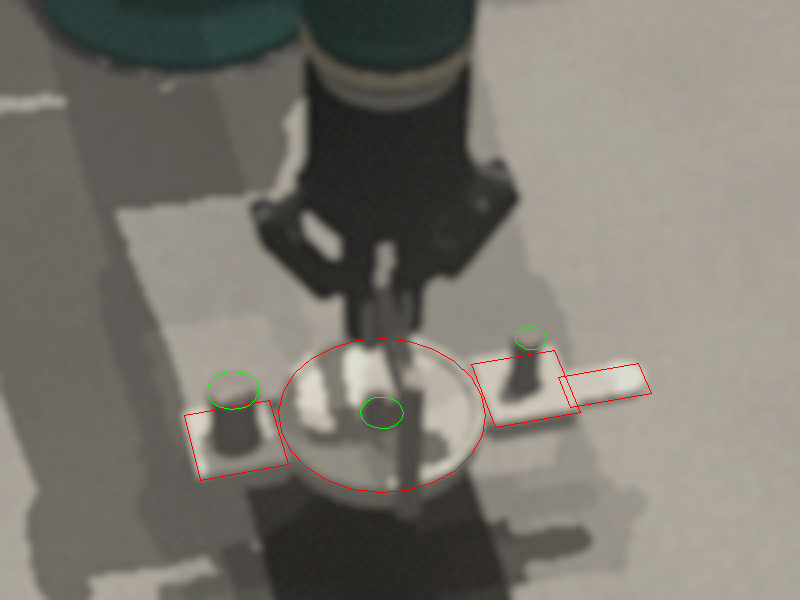

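View pics/t11.png

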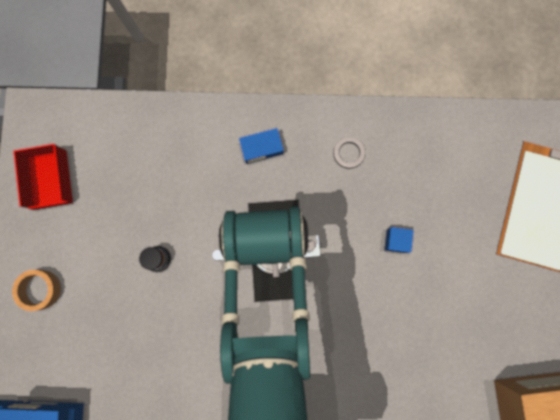

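```bash
python3 - <<'E'
from h import *
stt(); print(arm.job_done())
E
```

```text
t 30.12 tcp [0.534  0.0698 0.1728] yaw -3.0193 tilt [-0.0015 -0.0001] F [-0.24 -0.75 -6.35] w 0.011 q [ 0.084  0.052  1.959 -0.     1.132 -1.609]
the job is handed in; nothing more can be done
None
```

Both rollers are standing in their bores, and I handed the job in at 30.1 s with the gripper still holding the tray. The tray's underside is about 0.10 m above the bench. It is turned 1.59 rad from its start direction, with the tongue towards the reader. I gripped each roller from two directions to centre it, lowered it in, then took the tray by its handle, lifted it and turned it. No verdict was reported.

**Last checks**
- **Level:** a level tray model drawn over the last scene picture matched the blocks, dish and both rollers. The tool tilt was below 0.002 rad.
- **Ball:** the finder put it about 2 px (roughly 6 mm) from the predicted dish centre. By eye it sat within the drawn outline.
- **Hold:** the wrist carried a steady 6.4 N and the tray was still.
- **Other things:** the reader, cartons and bearing ring looked unmoved in the top picture. I did not measure their positions.

**What disagreed:** the two cameras differed by about 4 mm in y, so I used their average. In the scene camera, the held thick roller appeared about 2 mm off in y and about 1 px off in image row from where the arm reported it. The row offset did not show for the thin roller. Both rollers still went in on the first try.

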